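# Put a coin roll away in the sloping coin tray

### The arm

A 6-joint arm with a two-finger parallel gripper is mounted at the origin on the work surface. World frame = base frame: x ahead of the robot, y to its left, z up, the work surface at z = 0. Lengths are in m, angles in degrees, forces in N, time in s.
With the tool pointing down it reaches from about 0.35 to 0.875 m from the base axis. Payload 15.5 kg.
Tool frame: the origin (TCP) lies at the very end of the fingers, on their centre line; the grasp point (between the pads) lies 19 mm behind it; z points along the fingers, y is the line along which they close (so a half turn about z gives the same grasp; the last joint's range is limited). The gripper opens to 85 mm and grips with 20 to 120 N. Pads are 22 mm wide; open, the fingers measure 114 mm over their backs; the gripper's body (76 mm by 85 mm) begins 54 mm behind the grasp point. The pads swing forward as they close: fully open they stand 13 mm farther back than shut.
Start: joints at [-69.414, 28.281, 77.091, -0, 74.628, -5.472], TCP at [0.275, -0.561, 0.196] pointing down, gripper open.
Joint ranges: [-166.48, 166.48], [-47.26, 123.95], [12.59, 153.08], [-70.14, 250.14], [6.76, 159.57], [-176.63, 176.63]. Speed limits (degrees/s): [108.29, 108.29, 147.25, 172.46, 172.46, 172.46].

### API

Orientations are given as [roll, pitch, yaw] about the fixed x, y, z axes, in that order (R = Rz(yaw) Ry(pitch) Rx(roll)).
In Python, from station import r, eyes gives the robot as it stands.
- The arm moves only by the tool arm_command, never from a script. Its argument "rows" is a list that holds one entry, the list of rows, each a list of 7 numbers: the turn, a rotation vector about the tool's x, y, z normalised to -1 to 1, where 1 is 60 degrees, then the shift along the tool's x, y, z normalised to -1 to 1, where 1 is 0.02 m, then the gripper command: -1 is fully open, 1 is shut, values between are in proportion. In form: [[[rx, ry, rz, dx, dy, dz, grip], ...]]. A call has 1 to 12 rows; each row shifts and turns the commanded pose from where the row before left it, along the tool's axes as they then stand; what a row does not reach is not made up. A row lasts 1/12 s, in which the tool goes at most 41.7 mm and 7.16 degrees, less where a joint would pass 70% of its speed; a pose out of reach is approached as far as the arm can. A call with a number of a shift or a turn outside -1 to 1 is refused whole. A call with a gripper value outside its range is refused whole. The fingers move at their own pace and stop on an object; the grip force is fixed at half the most. Time passes only in rows, so rows that do not move let the fingers close. It gives the time, the measured TCP pose, the force, the opening and the grip force at its end, in the units of the state.
- r.read_state(): the state, without advancing time (a new reading comes with each control period).
- eyes.grab_frame(name): name is "side" or "top"; returns (picture, depth): 384x512x3 uint8, red, green, blue; 384x512 float32, m along the optical axis (not along the pixel's ray), 0 where there is no reading.
- eyes.get_calibration(name): a dict with "vfov" (degrees; the focal length in pixels is half the picture's height over the tangent of half this angle, whatever the lens; pixels are square), "cx", "cy" (the principal point, pixels), "camera_from_world" (4x4, takes a point from world to camera coordinates). Camera axes: x right, y down, z forward; pixel columns grow to the right and rows downward; lengths in m; the calibration is good to about 2 mm. A picture is of the moment at which its call begins. get_calibration takes no time and is no camera call.
- r.hand_in(): hands the job in; it is judged then, once.
The state is a dict: "t": time; "joint_pos": joint angles; "qd": joint speeds; "joint_torque": joint torques, N m; "tcp_pos": TCP position; "tcp_rot": TCP orientation; "force": force on the tool from outside, world axes, zero at the start; "torque": the same for the moment, N m; "gripper_width": finger opening in m; "finger_force": force on a finger pad.
Only numpy, scipy, OpenCV 4.12 (cv2) and the standard library are available. Lean on these libraries where they do the work, as an engineer would, in place of code of your own. Each camera call takes 0.05 s, during which the arm holds its last target. There are 200 camera calls.

### The job

Take the paper-wrapped coin roll from the black rubber change mat and lay it lengthwise in the empty channel of the orange coin tray. Let it settle right down into the channel, with its lower end against the lip at the bottom of the slope, and only then let go and move clear. Leave the two rolls already in the tray, the mug and the brass weights as they are.

Things in the scene. Friction and masses are not known exactly. Their poses are not given: they have to be found in the camera images.
- roll_center (a point): Centre (half-way up and along) of the coin roll to put away: rigid paper-wrapped cylinder, diameter 30 mm, length 100 mm, about 0.55 kg, both ends alike. Lies on its side on a black ribbed rubber mat 170 x 170 mm, 4 mm thick, so its centre starts 19 mm above the counter. x axis: along the roll. It rolls if nudged.
- channel (a point): Where a roll's centre lies when home in the tray's empty channel; 58 mm above the counter. x axis: along the channel, up its 30 degree slope; y: level, across it; z: square to the slope, out of the channel. Channel mouth 31 mm wide, 5 mm below this point; channel 11 mm deep below its mouth, so over half of a seated roll stands proud.
- lip (a point): Middle of the inner face of the lip across the empty channel's low end, at the height of a seated roll's axis: 50 mm down the slope from the home centre. The lip rises 3 mm above this point, square to the slope. The wall at the channel's high end is 124 mm from the lip, so a roll has 24 mm of room to slide. Axes as for the channel.
- relief (a point): On the floor of the valley (thumb relief) that crosses all channels under the middle of a seated roll, 24 mm below the home centre, square to the slope. The valley is 52 mm wide along the slope (26 mm either way), so fingers may stand beside the roll there. Axes as for the channel.
- tray: Orange plastic coin tray fixed to the counter: 140 mm up the slope, 210 mm wide (y), low end towards the robot (its -x), 100 mm tall at the high end. Three equal half-round channels side by side, 66 mm between centres, ribs 35 mm wide between them; any one may be the empty one. Origin: middle of its underside, on the counter.
- seated_a_center (a point): Centre of one of the two rolls already home in the other channels; same size and axes as the roll to put away. Loose: do not push it.
- seated_b_center (a point): Centre of the other roll already in the tray, the same.
- mug: Grey speckled stoneware mug, 82 mm in diameter at the rim, 95 mm tall, handle at its +y side. Origin: centre of its underside. Bystander.
- weight_big: Brass weight with a knob, 46 mm in diameter, 73 mm tall. Origin: centre of its underside. Bystander.
- weight_small: Brass weight with a knob, 37 mm in diameter, 58 mm tall. Origin: centre of its underside. Bystander.
There are look-alikes about, which are no part of the job. Leave any red or turquoise look-alike of the part that bears roll_center alone.

How it is judged:
By the outcome, as a careful person would: the job done as asked, in the order asked, and still so for the second after the job is handed in, with the robot touching nothing.
It also fails if it takes over 40 s, if anything falls off the work surface, if the arm or the gripper's body presses on something with over 40 N, if the wrist force passes 120 N, or if a joint passes its speed limit or range.

## Working session

There is one attempt and no reset: what is moved stays moved. The work goes in short steps, Python scripts to look and compute and a tool call to move; the robot and the scene stay as the last step left them, time stands still between calls to the robot, and variables do not carry over. Pictures are saved under pics/ and viewed, at most 10 in all, crops included, and the job is handed in when it is done.

Besides the shell and the picture viewer there is one more tool, called after "Call:" in YAML: its name, and indented under it one key for each argument. arm_command: Moves the arm, as the interface text tells. Its arguments: {"type":"object","properties":{"rows":{"type":"array"}},"required":["rows"]}

```bash
mkdir -p pics; ls; python3 - <<'E'
from station import r, eyes
import cv2, numpy as np
for n in("side","top"):
    p,d=eyes.grab_frame(n); np.savez(f"{n}0.npz",p=p,d=d)
    cv2.imwrite(f"pics/{n}0.png",p[:,:,::-1]); c=eyes.get_calibration(n); print(n,c)
s=r.read_state(); print(s)
E
```

```text
pics
side {'vfov': 48.14061465864225, 'cx': 254.92058033043128, 'cy': 192.5171917843276, 'camera_from_world': array([[-0.89162331, -0.45277377,  0.00194721,  0.45114668],
       [-0.35275055,  0.69194393, -0.62990527,  0.29766271],
       [ 0.28385722, -0.5623251 , -0.77666953,  0.97259563],
       [ 0.        ,  0.        ,  0.        ,  1.        ]])}
top {'vfov': 42.885014402675765, 'cx': 258.6881742586063, 'cy': 184.05319990262606, 'camera_from_world': array([[ 0.02219683, -0.99972435,  0.00765032, -0.1174739 ],
       [-0.98473118, -0.02318422, -0.17253113,  0.56456148],
       [ 0.17266094, -0.00370387, -0.98497436,  1.1564696 ],
       [ 0.        ,  0.        ,  0.        ,  1.        ]])}
{'t': 0.1, 'joint_pos': array([-6.94122681e+01,  2.83100165e+01,  7.71232813e+01, -6.74412434e-04,
        7.46262510e+01, -5.47277846e+00]), 'qd': array([-0.05579905,  0.00659128, -0.11887298, -0.02498988, -0.06305226,
        0.02007967]), 'joint_torque': array([ 3.49745431e-03, -8.83588028e+01, -3.84561110e+01,  8.31593525e-05,
        5.22484013e-03,  3.83647648e-05]), 'tcp_pos': array([ 0.27444242, -0.56113821,  0.19547585]), 'tcp_rot': array([-1.79940661e+02, -5.03219881e-03,  2.60606868e+01]), 'force': array([ 0.11208621,  1.28847645, -0.28801457]), 'torque': array([ 0.01291691, -0.04746073,  0.01641477]), 'finger_force': 0.0, 'gripper_width': 0.08541493646458634}
```

View pics/top0.png

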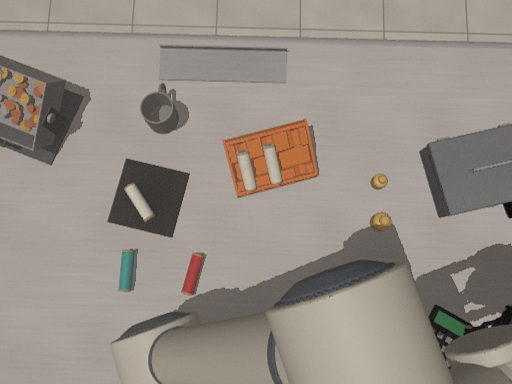

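View pics/side0.png

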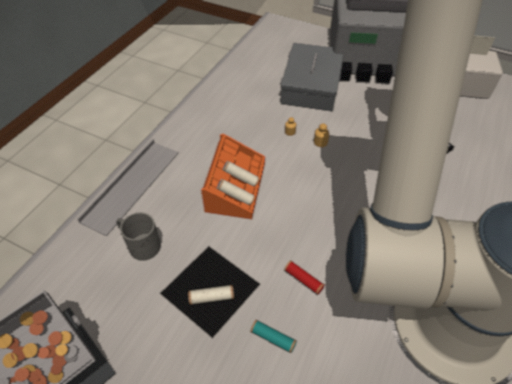

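The top view shows the plain cream roll on the black mat at about (139,202). The red (193,273) and turquoise (126,270) rolls on the counter are look-alikes and I'm leaving them alone. The seated cream rolls are at (247,171) and (272,165), so the right-hand channel at about (297,155) is the empty one. I'll confirm this with a crop while measuring.

```bash
cat > h.py <<'E'
import numpy as np, cv2
from station import r, eyes
def cal(n):
    c=eyes.get_calibration(n); T=c["camera_from_world"]; f=192/np.tan(np.radians(c["vfov"]/2))
    return f,c["cx"],c["cy"],T[:3,:3],T[:3,3]
def ray(n,u,v):
    f,cx,cy,R,t=cal(n); d=R.T@np.array([(u-cx)/f,(v-cy)/f,1]); return -R.T@t,d/np.linalg.norm(d)
def proj(n,P):
    f,cx,cy,R,t=cal(n); q=R@P+t; return np.array([f*q[0]/q[2]+cx,f*q[1]/q[2]+cy])
def tri(obs):
    A=np.zeros((3,3));b=np.zeros(3)
    for n,(u,v) in obs:
        o,d=ray(n,u,v);M=np.eye(3)-np.outer(d,d);A+=M;b+=M@o
    return np.linalg.solve(A,b)
def onplane(n,u,v,z):
    o,d=ray(n,u,v); return o+d*(z-o[2])/d[2]
def blobs(p,lo,hi,amin=60,roi=None):
    m=cv2.inRange(cv2.cvtColor(p,cv2.COLOR_RGB2HSV),lo,hi)
    if roi: k=np.zeros_like(m);k[roi[1]:roi[3],roi[0]:roi[2]]=255;m&=k
    cs,_=cv2.findContours(m,cv2.RETR_EXTERNAL,cv2.CHAIN_APPROX_NONE)
    return [c for c in cs if cv2.contourArea(c)>amin]
def axis(c):
    (x,y),(w,h),a=cv2.minAreaRect(c); b=cv2.boxPoints(((x,y),(w,h),a))
    e=(b[1]-b[0],b[2]-b[1]); d=max(e,key=np.linalg.norm)
    return np.array([x,y]),d/np.linalg.norm(d),max(w,h),min(w,h)
E
python3 - <<'E'
from h import *
P={n:np.load(n+"0.npz")["p"] for n in("top","side")}
for n,pts in(("top",[(139,202),(247,171),(272,165),(297,150)]),("side",[(210,295),(236,192),(241,174)])):
    hsv=cv2.cvtColor(P[n],cv2.COLOR_RGB2HSV); print([hsv[v,u].tolist() for u,v in pts], hsv[100,330] )
a=cv2.resize(P["top"][110:240,100:330],None,fx=3,fy=3,interpolation=cv2.INTER_CUBIC)
cv2.imwrite("pics/crop.png",a[:,:,::-1])
for n,roi in(("top",(100,115,330,250)),("side",(160,130,270,340))):
    for c in blobs(P[n],(8,8,140),(40,95,255),60,roi): print(n,*axis(c),cv2.contourArea(c))
    for c in blobs(P[n],(3,130,60),(20,255,255),200,roi): print(n,"tray",cv2.minAreaRect(c),cv2.approxPolyDP(cv2.convexHull(c),4,True)[:,0].tolist())
E
```

```text
[[20, 33, 177], [20, 32, 189], [20, 32, 193], [11, 163, 188]] [ 16  20 165]
[[21, 42, 219], [20, 41, 207], [19, 41, 203]] [ 0  0 60]
top [214.5 182. ] [1. 0.] 229.0 134.0 30022.5
top tray ((271.34576416015625, 157.76219177246094), (58.6534309387207, 86.04415893554688), 75.46554565429688) [[305, 119], [316, 175], [238, 196], [223, 140]]
side [210.73799133 294.03494263] [ 0.9912279  -0.13216344] 42.688873291015625 11.630407333374023 437.5
side [214.49996948 234.49996948] [ 0. -1.] 208.99996948242188 108.99998474121094 17301.0
side tray ((232.61639404296875, 176.8803253173828), (54.51136016845703, 79.07583618164062), 13.240518569946289) [[222, 134], [264, 157], [250, 218], [205, 211], [202, 188]]
```

View pics/crop.png

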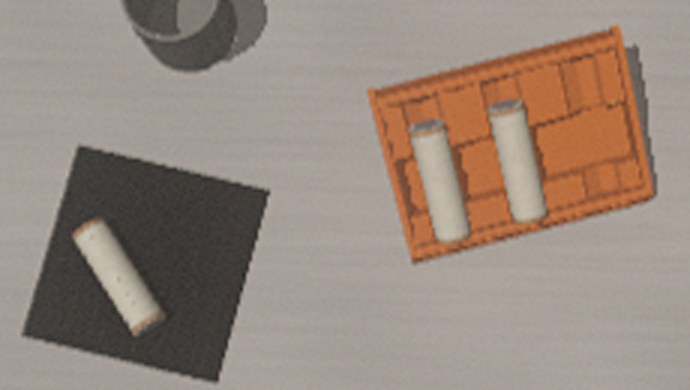

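The crop confirms it. The loose cream roll is on the mat at crop (118,275), the seated rolls are at (440,185) and (520,160), and the empty channel is the right-hand one around (600,130).

```bash
python3 - <<'E'
from h import *
P={n:np.load(n+"0.npz") for n in("top","side")}
R={"top":{"roll":(121,178,160,226),"a":(236,148,257,193),"b":(262,141,284,188)},"side":{"roll":(180,280,240,308),"a":(216,178,256,206),"b":(222,161,262,187)}}
obs={}
for n in R:
    hsv=cv2.cvtColor(P[n]["p"],cv2.COLOR_RGB2HSV)
    for k,(x0,y0,x1,y1) in R[n].items():
        m=np.zeros(hsv.shape[:2],np.uint8); s=hsv[y0:y1,x0:x1]
        m[y0:y1,x0:x1]=((s[...,2]>95) if k=="roll" else (s[...,1]<100)&(s[...,2]>60))*255
        c=max(cv2.findContours(m,0,1)[0],key=cv2.contourArea); ax=axis(c); obs.setdefault(k,[]).append((n,ax)); print(n,k,*ax)
C={}
for k,o in obs.items():
    X=tri([(n,a[0]) for n,a in o]); C[k]=X
    N=[]
    for n,a in o:
        d1=ray(n,*(a[0]-20*a[1]))[1];d2=ray(n,*(a[0]+20*a[1]))[1];N.append(np.cross(d1,d2))
    u=np.cross(*N);u/=np.linalg.norm(u); u*=np.sign(u[0])
    print(k,X.round(4),[ (proj(n,X)-a[0]).round(2) for n,a in o],"axis",u.round(3),"yaw",np.degrees(np.arctan2(u[1],u[0])).round(2),"slope",np.degrees(np.arcsin(u[2])).round(1))
    if k=="roll":
        for n,a in o:
            e=[onplane(n,*(a[0]+s*a[2]/2*a[1]),.019) for s in(-1,1)]; d=e[1]-e[0]; print(n,onplane(n,*a[0],.019).round(4),"yaw",np.degrees(np.arctan2(d[1],d[0])),np.linalg.norm(d))
d=C["b"]-C["a"]; print("b-a",d,np.linalg.norm(d),np.degrees(np.arctan2(-d[0],d[1]))); 
# depth points of tray, top camera
f,cx,cy,Rm,t=cal("top"); D=P["top"]["d"]; v,u=np.mgrid[110:205,215:330]; z=D[v,u]
W=(np.stack([(u-cx)/f*z,(v-cy)/f*z,z],-1)-t)@Rm
np.set_printoptions(suppress=True,precision=4)
hsv=cv2.cvtColor(P["top"]["p"],cv2.COLOR_RGB2HSV)[110:205,215:330]
q=W[(hsv[...,1]>130)&(z>0)]; print("tray pts z",np.percentile(q[:,2],[1,50,99]))
for uu,vv in((305,119),(316,175),(238,196),(223,140)):print(uu,vv,D[vv-2:vv+3,uu-2:uu+3].min(),onplane("top",uu,vv,.1 if vv<150 else .02))
E
```

```text
top roll [138.60546875 201.16654968] [0.535052  0.8448191] 40.354190826416016 12.109073638916016
top a [246.2059021 169.8235321] [0.24253526 0.97014254] 40.98851776123047 12.126781463623047
top b [272.07644653 163.09411621] [0.21693029 0.97618705] 40.56598663330078 12.256569862365723
side roll [210.44702148 294.09384155] [ 0.99160033 -0.12933965] 45.26871109008789 13.235709190368652
side a [235.14266968 191.72660828] [0.8865848  0.46256602] 37.62202835083008 11.564149856567383
side b [240.45137024 173.59188843] [0.8837883 0.4678871] 36.28729248046875 10.917381286621094
roll [0.5218 0.1952 0.0217] [array([-0.04, -0.16]), array([0.18, 0.05])] axis [ 0.818  0.575 -0.   ] yaw 35.07 slope -0.0
top [0.5218 0.1957 0.019 ] yaw -144.93484282523573 0.1038342956651564
side [0.5231 0.1943 0.019 ] yaw -144.92846288902152 0.10420413710767694
a [ 0.601  -0.0728  0.059 ] [array([-0.08, -0.3 ]), array([0.28, 0.08])] axis [0.823 0.242 0.513] yaw 16.37 slope 30.9
b [ 0.6193 -0.1362  0.0583] [array([-0.05, -0.19]), array([0.17, 0.05])] axis [0.834 0.238 0.497] yaw 15.93 slope 29.8
b-a [ 0.01831664 -0.06343278 -0.00068223] 0.06602788846618979 -163.89357239615143
tray pts z [0.0153 0.0479 0.1005]
305 119 1.1818725 [ 0.7207 -0.2129  0.1   ]
316 175 1.2265508 [ 0.599  -0.2496  0.02  ]
238 196 1.2163799 [ 0.5405 -0.0533  0.02  ]
223 140 1.1702197 [ 0.6635 -0.0164  0.1   ]
```

The roll is at (0.522, 0.195), yaw 35°. The home point in the empty channel is about (0.638, -0.200, 0.058), with the channel at yaw 16.1°. Now moving above the roll.

Call:
arm_command:
  rows:
    - [[0,0,0,0.92,-0.95,0.1,-1],[0,0,0,0.92,-0.95,0.1,-1],[0,0,0,0.92,-0.95,0.1,-1],[0,0,0,0.92,-0.95,0.1,-1],[0,0,0,0.92,-0.95,0.1,-1],[0,0,0,0.92,-0.95,0.1,-1],[0,0,0,0.92,-0.95,0.1,-1],[0,0,0,0.92,-0.95,0.1,-1],[0,0,0,0.92,-0.95,0.1,-1],[0,0,0,0.92,-0.95,0.1,-1],[0,0,0,0.92,-0.95,0.1,-1],[0,0,0,0.92,-0.95,0.1,-1]]

```text
t: 1.1
tcp_pos: [0.3728, -0.2583, 0.1718]
tcp_rot: [-180.0, 0.0, 26.0]
force: [0.0, -0.1, -0.5]
gripper_width: 0.0853
finger_force: 0.0
```

Call:
arm_command:
  rows:
    - [[0,0,0,0.92,-0.95,0.1,-1],[0,0,0,0.92,-0.95,0.1,-1],[0,0,0,0.92,-0.95,0.1,-1],[0,0,0,0.92,-0.95,0.1,-1],[0,0,0,0.92,-0.95,0.1,-1],[0,0,0,0.92,-0.95,0.1,-1],[0,0,0,0.92,-0.95,0.1,-1],[0,0,0,0.92,-0.95,0.1,-1],[0,0,0,0.92,-0.95,0.1,-1],[0,0,0,0.92,-0.95,0.1,-1],[0,0,0,0.92,-0.95,0.1,-1],[0,0,0,0.92,-0.95,0.1,-1]]

```text
t: 2.1
tcp_pos: [0.471, 0.0435, 0.1478]
tcp_rot: [-180.0, 0.0, 26.1]
force: [-0.2, -0.7, 0.1]
gripper_width: 0.0849
finger_force: 0.0
```

Call:
arm_command:
  rows:
    - [[0,0,0,0.92,-0.95,0.1,-1],[0,0,0,0.92,-0.95,0.1,-1],[0,0,0,0.92,-0.95,0.1,-1],[0,0,0,0.92,-0.95,0.1,-1],[0,0,0,0.92,-0.95,0.1,-1],[0,0,-0.075,0.92,-0.95,0.1,-1],[0,0,-0.075,0,0,0,-1],[0,0,0,0,0,0,-1],[0,0,0,0,0,0,-1]]

```text
t: 2.85
tcp_pos: [0.5197, 0.1929, 0.1357]
tcp_rot: [-180.0, 0.0, 34.9]
force: [-0.9, 0.0, 0.6]
gripper_width: 0.0858
finger_force: 0.0
```

```bash
cat >> h.py <<'E'
from scipy.spatial.transform import Rotation as Ro
def togo(pos,rpy):
    s=r.read_state(); A=Ro.from_euler("xyz",s["tcp_rot"],degrees=True); B=Ro.from_euler("xyz",rpy,degrees=True)
    print("t",s["t"],"tcp",s["tcp_pos"].round(4),s["tcp_rot"].round(2),"F",s["force"].round(1),"w",round(s["gripper_width"],4),"ff",s["finger_force"])
    print("turn units",((A.inv()*B).as_rotvec(degrees=True)/60).round(3),"shift units now-frame",(A.inv().apply(np.array(pos)-s["tcp_pos"])/.02).round(2),"target-frame",(B.inv().apply(np.array(pos)-s["tcp_pos"])/.02).round(2))
E
python3 -c "
from h import *
togo((.522,.195,.007),(180,0,35))
p,d=eyes.grab_frame('side');cv2.imwrite('pics/s1.png',p[:,:,::-1])"
```

```text
t 2.85 tcp [0.5197 0.1929 0.1357] [-1.7999e+02  5.0000e-02  3.4950e+01] F [-0.9  0.   0.6] w 0.0858 ff 0.0
turn units [-0.     0.001 -0.001] shift units now-frame [ 0.16 -0.02  6.43] target-frame [ 0.16 -0.02  6.43]
```

View pics/s1.png

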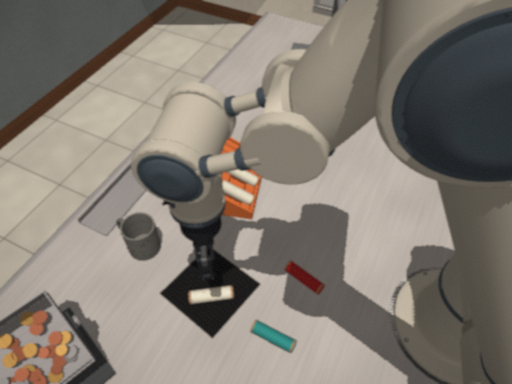

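The gripper is centred over the roll, which sits at (210,295) and hasn't moved. Going down and closing.

Call:
arm_command:
  rows:
    - [[0,0,0,0.16,0,0.9,-1],[0,0,0,0,0,0.9,-1],[0,0,0,0,0,0.9,-1],[0,0,0,0,0,0.9,-1],[0,0,0,0,0,0.9,-1],[0,0,0,0,0,0.7,-1],[0,0,0,0,0,0.5,-0.5],[0,0,0,0,0,0.4,-0.2],[0,0,0,0,0,0.3,0],[0,0,0,0,0,0,0],[0,0,0,0,0,0,0]]

```text
t: 3.82
tcp_pos: [0.5228, 0.1948, 0.0082]
tcp_rot: [180.0, -0.0, 35.0]
force: [-0.1, 0.8, -0.3]
gripper_width: 0.0428
finger_force: 0.0
```

Call:
arm_command:
  rows:
    - [[0,0,0,0,0,0,0.2],[0,0,0,0,0,0,0.4],[0,0,0,0,0,0,0.7],[0,0,0,0,0,0,1],[0,0,0,0,0,0,1],[0,0,0,0,0,0,1],[0,0,0,0,0,0,1],[0,0,0,0,0,0,1]]

```text
t: 4.48
tcp_pos: [0.5226, 0.1949, 0.008]
tcp_rot: [-180.0, 0.0, 35.1]
force: [0.3, -0.1, 0.3]
gripper_width: -0.0003
finger_force: 0.0
```

The fingers shut on nothing, so I'm looking again.

```bash
python3 -c "
from h import *
o=[]
for n,(x,y) in (('side',(160,240)),('top',(90,150))):
    p,d=eyes.grab_frame(n); o.append(cv2.resize(p[y:y+100,x:x+130],None,fx=3,fy=3,interpolation=cv2.INTER_CUBIC)); np.savez(n+'2.npz',p=p,d=d)
cv2.imwrite('pics/c2.png',np.hstack(o)[:,:,::-1]); s=r.read_state();print(s['gripper_width'],s['joint_pos'])"
```

```text
-1.8215570157528176e-05 [1.43172515e+01 3.73031446e+01 9.69644367e+01 1.84088312e-03
 4.57315575e+01 6.92622271e+01]
```

View pics/c2.png

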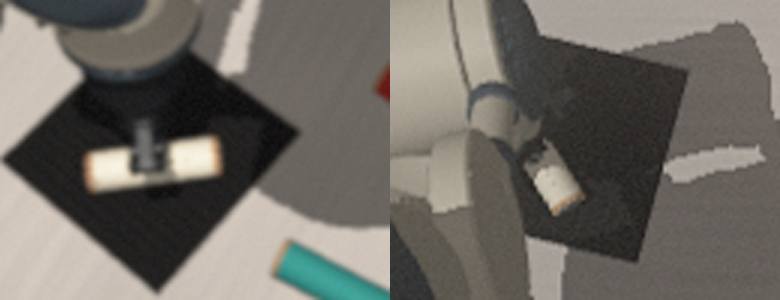

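```bash
python3 - <<'E'
from h import *
np.set_printoptions(suppress=True,precision=3,linewidth=200)
z=np.load("side2.npz"); D=z["d"]; f,cx,cy,R,t=cal("side")
print("tcp px",proj("side",np.array([.5226,.1949,.008])))
W=lambda u,v:R.T@(np.array([(u-cx)/f,(v-cy)/f,1])*D[v,u]-t)
for u in(209,200,222):
  for v in range(276,308,2): print(u,v,z["p"][v,u],W(u,v) if D[v,u]>0 else None)
im=cv2.resize(z["p"][250:325,170:260],None,fx=8,fy=8,interpolation=cv2.INTER_NEAREST); cv2.imwrite("pics/c3.png",im[:,:,::-1])
E
```

```text
tcp px [210.856 296.488]
209 276 [31 31 32] [0.497 0.221 0.173]
209 278 [34 33 34] [0.497 0.222 0.166]
209 280 [62 59 60] [0.497 0.223 0.16 ]
209 282 [74 74 72] [0.496 0.224 0.155]
209 284 [94 94 93] [0.495 0.226 0.15 ]
209 286 [103 102 102] [0.494 0.23  0.148]
209 288 [105 104 103] [0.494 0.23  0.141]
209 290 [108 105 104] [0.492 0.234 0.141]
209 292 [111 108 107] [0.491 0.236 0.136]
209 294 [125 121 118] [0.488 0.241 0.138]
209 296 [92 90 88] [0.486 0.244 0.136]
209 298 [128 121 108] [0.519 0.207 0.026]
209 300 [126 119 106] [0.518 0.209 0.021]
209 302 [45 42 38] [0.521 0.207 0.003]
209 304 [23 22 22] [0.519 0.211 0.002]
209 306 [29 27 26] [0.515 0.216 0.005]
200 276 [31 31 33] [0.512 0.23  0.176]
200 278 [23 23 25] [0.523 0.219 0.14 ]
200 280 [23 23 24] [0.525 0.217 0.125]
200 282 [29 31 30] [0.527 0.216 0.114]
200 284 [24 23 22] [0.564 0.177 0.003]
200 286 [22 22 22] [0.561 0.182 0.003]
200 288 [64 61 55] [0.558 0.187 0.005]
200 290 [200 187 168] [0.546 0.201 0.031]
200 292 [239 232 211] [0.542 0.206 0.034]
200 294 [246 240 224] [0.539 0.211 0.035]
200 296 [245 238 221] [0.537 0.
[... 159 characters left out ...]
536 0.222 0.006]
200 306 [32 33 31] [0.534 0.225 0.005]
222 276 [21 20 21] [0.527 0.135 0.005]
222 278 [18 20 20] [0.524 0.14  0.005]
222 280 [19 19 19] [0.522 0.144 0.003]
222 282 [18 18 22] [0.519 0.149 0.004]
222 284 [20 19 19] [0.516 0.154 0.006]
222 286 [123 116 104] [0.513 0.159 0.006]
222 288 [228 220 195] [0.502 0.175 0.034]
222 290 [243 237 220] [0.499 0.181 0.037]
222 292 [244 238 221] [0.498 0.183 0.033]
222 294 [242 235 219] [0.496 0.187 0.031]
222 296 [234 226 203] [0.494 0.19  0.028]
222 298 [191 181 160] [0.493 0.192 0.022]
222 300 [74 69 62] [0.497 0.188 0.001]
222 302 [31 32 30] [0.493 0.194 0.005]
222 304 [32 28 32] [0.491 0.198 0.004]
222 306 [35 33 32] [0.489 0.202 0.005]
```

View pics/c3.png

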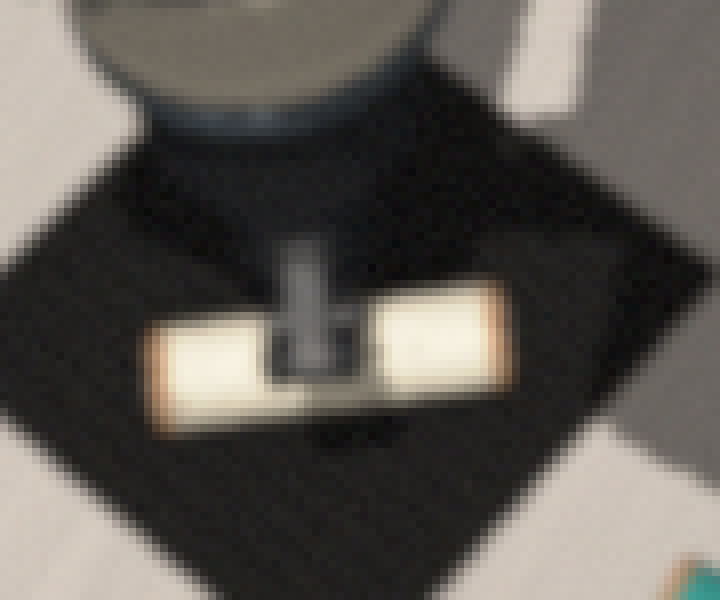

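The side depth puts an open finger at about z=0.14, which doesn't match the reported state. I'll check whether the frame or the state is stale.

```bash
python3 - <<'E'
from h import *
np.set_printoptions(suppress=True,precision=3,linewidth=200)
f,cx,cy,R,t=cal("side")
s1=cv2.imread("pics/s1.png")[:,:,::-1].astype(int)
old=np.load("side2.npz")["p"].astype(int)
print("diff s1-side2",abs(s1-old).mean())
for i in range(2):
    p,D=eyes.grab_frame("side"); print("diff s1, side2:",abs(s1-p).mean(),abs(old-p).mean(),r.read_state()["t"],r.read_state()["tcp_pos"],r.read_state()["gripper_width"])
    for v in(290,296): print(R.T@(np.array([(209-cx)/f,(v-cy)/f,1])*D[v,209]-t))
pt,D=eyes.grab_frame("top"); print("top",abs(np.load("top2.npz")["p"].astype(int)-pt).mean())
cv2.imwrite("pics/now.png",np.hstack([p[230:330,150:280],pt[150:250,90:220]])[:,:,::-1].repeat(3,0).repeat(3,1))
E
```

```text
diff s1-side2 43.17935689290365
diff s1, side2: 43.17999606662326 1.1071251763237848 4.6333 [0.523 0.195 0.008] 0.00010064401949836076
[0.492 0.234 0.14 ]
[0.487 0.243 0.133]
diff s1, side2: 43.18041314019097 1.1036631266276042 4.6833 [0.523 0.195 0.008] 0.00014332666533732987
[0.491 0.235 0.144]
[0.487 0.243 0.135]
top 1.7147047254774306
```

View pics/now.png

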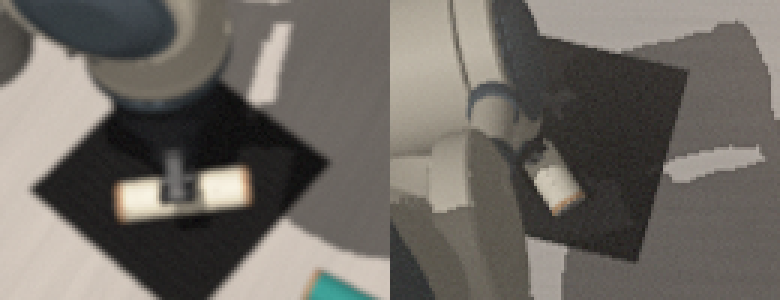

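```bash
python3 - <<'E'
from h import *
np.set_printoptions(suppress=True,precision=3,linewidth=200)
c=np.array([.5226,.1949,0]);q=Ro.from_euler("z",35,degrees=True)
for n,us,vs in(("side",(203,204,206,211,213,214,215),range(286,303,2)),("top",(133,136,139,142,145,148),range(184,216,4))):
    D=np.load(n+"2.npz")["d"];p=np.load(n+"2.npz")["p"];f,cx,cy,R,t=cal(n)
    for u in us:
        print(n,u,[ (v,*(q.inv().apply(R.T@(np.array([(u-cx)/f,(v-cy)/f,1])*D[v,u]-t)-c)*1000).round().astype(int),int(p[v,u].mean())) for v in vs if D[v,u]>0])
E
```

```text
side 203 [(286, np.int64(12), np.int64(14), np.int64(91), 26), (288, np.int64(11), np.int64(23), np.int64(101), 50), (290, np.int64(10), np.int64(43), np.int64(131), 129), (292, np.int64(10), np.int64(49), np.int64(135), 126), (294, np.int64(10), np.int64(56), np.int64(138), 113), (296, np.int64(10), np.int64(59), np.int64(136), 121), (298, np.int64(11), np.int64(61), np.int64(132), 185), (300, np.int64(18), np.int64(12), np.int64(21), 190), (302, np.int64(19), np.int64(9), np.int64(4), 98)]
side 204 [(286, np.int64(10), np.int64(13), np.int64(90), 40), (288, np.int64(9), np.int64(24), np.int64(102), 55), (290, np.int64(8), np.int64(44), np.int64(131), 105), (292, np.int64(8), np.int64(51), np.int64(136), 70), (294, np.int64(8), np.int64(55), np.int64(136), 64), (296, np.int64(9), np.int64(58), np.int64(134), 68), (298, np.int64(9), np.int64(61), np.int64(131), 156), (300, np.int64(16), np.int64(14), np.int64(24), 184), (302, np.int64(17), np.int64(11), np.int64(7), 89)]
side 206 [(286, np.int64(2), np.int64(42), np.int64(144), 95), (288, np.int64(3), np.int64(45), np.int64(142), 98)
[... 4338 characters left out ...]
5), np.int64(-18), np.int64(6), 43), (200, np.int64(-4), np.int64(-13), np.int64(8), 91), (204, np.int64(-18), np.int64(-10), np.int64(30), 111), (208, np.int64(-27), np.int64(-5), np.int64(32), 176), (212, np.int64(-36), np.int64(0), np.int64(33), 189)]
top 148 [(184, np.int64(-7), np.int64(-51), np.int64(135), 57), (188, np.int64(-15), np.int64(-47), np.int64(134), 52), (192, np.int64(-15), np.int64(-39), np.int64(103), 43), (196, np.int64(0), np.int64(-24), np.int64(9), 44), (200, np.int64(-7), np.int64(-18), np.int64(4), 44), (204, np.int64(-15), np.int64(-13), np.int64(1), 65), (208, np.int64(-30), np.int64(-11), np.int64(29), 139), (212, np.int64(-39), np.int64(-5), np.int64(31), 170)]
```

The depth shows shut fingers on the axis with their tips around the top of the roll, about 30 mm higher than the reported TCP. The roll hasn't moved. I'll lift and measure where the fingertips really are.

Call:
arm_command:
  rows:
    - [[0,0,0,0,0,-1,1],[0,0,0,0,0,-1,1],[0,0,0,0,0,-1,1],[0,0,0,0,0,-1,1],[0,0,0,0,0,-1,1],[0,0,0,0,0,0,1],[0,0,0,0,0,0,1]]

```text
t: 5.32
tcp_pos: [0.5233, 0.1951, 0.1089]
tcp_rot: [180.0, -0.1, 35.1]
force: [-0.2, -0.6, -0.1]
gripper_width: 0.0002
finger_force: 0.0
```

```bash
cat > tip.py <<'E'
from h import *
s=r.read_state();A=Ro.from_euler("xyz",s["tcp_rot"],degrees=True);print(s["tcp_pos"].round(4),s["gripper_width"])
for n in("side","top"):
    p,D=eyes.grab_frame(n); np.savez(n+"3.npz",p=p,d=D); f,cx,cy,R,t=cal(n); v,u=np.nonzero(D>0); z=D[v,u]
    W=(np.stack([(u-cx)/f*z,(v-cy)/f*z,z],1)-t)@R; L=A.inv().apply(W-s["tcp_pos"])*1000
    k=(abs(L[:,0])<18)&(abs(L[:,1])<75)&(L[:,2]>-170)&(W[:,2]>.045)
    print(n)
    for a in range(-170,40,10):
        j=k&(L[:,2]>=a)&(L[:,2]<a+10)
        if j.sum()>1: print(a,j.sum(),"x",L[j,0].min().round(),L[j,0].max().round(),"y",L[j,1].min().round(),L[j,1].max().round())
E
python3 tip.py; python3 -c "
import cv2,numpy as np
p=np.load('side3.npz')['p'];cv2.imwrite('pics/c4.png',cv2.resize(p[190:310,150:270],None,fx=5,fy=5,interpolation=cv2.INTER_CUBIC)[:,:,::-1])"
```

```text
[0.5233 0.1951 0.1089] 0.0002330028596632463
side
-170 45 x -17.0 17.0 y -38.0 -32.0
-160 40 x -11.0 10.0 y -41.0 -33.0
-150 54 x -16.0 11.0 y -43.0 -18.0
-140 75 x -18.0 18.0 y -60.0 -17.0
-130 109 x -17.0 17.0 y -62.0 -17.0
-120 15 x -16.0 17.0 y -43.0 -15.0
-110 17 x -16.0 16.0 y -38.0 -4.0
-100 18 x -12.0 14.0 y -26.0 4.0
-90 23 x -13.0 13.0 y -28.0 -7.0
-80 6 x -12.0 12.0 y -13.0 -8.0
top
-170 4 x -17.0 -10.0 y 33.0 36.0
-160 7 x -13.0 -6.0 y 33.0 38.0
-150 28 x -14.0 5.0 y 31.0 41.0
-140 41 x -16.0 6.0 y -55.0 56.0
-130 100 x -17.0 9.0 y -63.0 60.0
-120 16 x -16.0 9.0 y 36.0 57.0
-110 24 x -16.0 -4.0 y 30.0 48.0
-100 29 x -16.0 -3.0 y 17.0 37.0
-90 23 x -18.0 -5.0 y -7.0 35.0
-80 8 x -16.0 -11.0 y -2.0 13.0
-70 10 x -15.0 -11.0 y -7.0 12.0
-60 10 x -15.0 -7.0 y -4.0 12.0
-50 12 x -15.0 -8.0 y -14.0 12.0
-40 3 x -14.0 -9.0 y -5.0 5.0
```

View pics/c4.png

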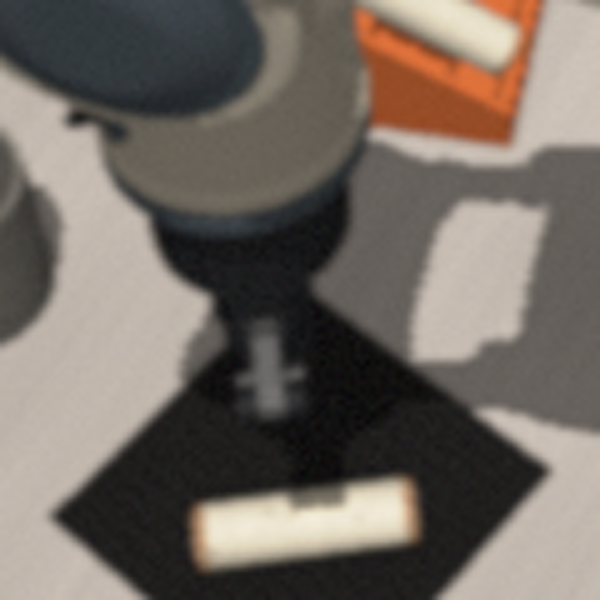

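The view shows the shut finger pair ending at about crop (318,503), which is pixel (213.6, 290.5). I'll convert that to a height on the tool axis.

```bash
python3 - <<'E'
from h import *
for z in np.arange(.10,.16,.005): print(round(z,3),proj("side",np.array([.5233,.1951,z])).round(1),proj("top",np.array([.5233,.1951,z])).round(1))
p=np.load("side3.npz")["p"]; D=np.load("side3.npz")["d"]
for v in range(283,298): print(v,p[v,206:222].mean(1).astype(int) if p.ndim==2 else p[v,206:222].mean(-1).astype(int))
p=np.load("top3.npz")["p"]
print("top cols 126-156")
for v in range(180,214,2): print(v,p[v,126:158:2].mean(-1).astype(int),(np.load("top3.npz")["d"][v,126:158:2]*100).astype(int))
E
```

```text
0.1 [207.2 277.7] [130.8 195.8]
0.105 [207.  276.6] [130.3 195.4]
0.11 [206.9 275.5] [129.8 195.1]
0.115 [206.7 274.4] [129.2 194.8]
0.12 [206.5 273.3] [128.7 194.5]
0.125 [206.3 272.1] [128.1 194.1]
0.13 [206. 271.] [127.6 193.8]
0.135 [205.8 269.8] [127.  193.5]
0.14 [205.6 268.6] [126.4 193.1]
0.145 [205.4 267.5] [125.9 192.8]
0.15 [205.2 266.3] [125.3 192.4]
0.155 [205.  265.1] [124.7 192.1]
283 [31 30 25 17 21 13 16 15 15 13 16 12 20 28 27 28]
284 [26 26 21 17  8 13 18 13 17 16 15 10 17 25 23 29]
285 [31 25 16 16 13 16 15 14 16 16 18 18 28 32 38 48]
286 [ 31  27  24  18  20  23  25  26  28  34  37  45  57  79  92 102]
287 [ 48  47  42  40  43  49  58  60  63  68  71  79  98 130 153 160]
288 [ 97  90  76  72  77  83  90  92  95  97  99 102 126 162 190 199]
289 [157 135 111  99  99 102 105 112 109 110 111 115 139 181 209 216]
290 [192 171 138 118 114 119 124 133 132 128 134 140 160 197 219 224]
291 [212 198 169 153 156 160 170 181 181 176 181 187 199 217 225 226]
292 [218 213 200 198 209 214 216 220 219 218 220 221 223 226 227 225]
293 [223 220 218 222 227 229 232 231 229 227 227 
[... 1865 characters left out ...]
123 124 124 124 124]
204 [ 54  53  56  49 166 191 196 123 114 111 108  61  50  41  55  51] [123 124 124 124 121 121 120 120 121 122 121 124 124 124 124 124]
206 [ 55  51  57  54  74 183 190 170 112 145 152 117  47  40  53  51] [123 124 123 124 124 121 121 121 121 121 121 121 124 123 124 124]
208 [ 54  51  55  53  50 135 188 193 181 185 169 140  93  40  53  49] [123 124 123 123 123 121 121 120 120 121 121 121 123 123 124 124]
210 [ 57  60  52  58  52  47 172 188 192 175 178 161 124  65  44  51] [123 123 123 123 123 124 121 120 120 120 120 121 121 123 123 123]
212 [ 55  49  53  58  54  54  68 184 193 193 181 172 148 115  44  48] [123 124 123 123 123 123 121 121 120 120 120 121 121 121 123 124]
```

```bash
python3 - <<'E'
from h import *
z=np.load("top3.npz");D=z["d"]; f,cx,cy,R,t=cal("top"); A=Ro.from_euler("xyz",(180,-.1,35.1),degrees=True)
for v in range(190,201):
  o=[]
  for u in range(122,134):
    W=R.T@(np.array([(u-cx)/f,(v-cy)/f,1])*D[v,u]-t); L=(A.inv().apply(W-[.5233,.1951,.1089])*1000).round().astype(int)
    o.append("%d,%d,%d"%tuple(L) if D[v,u]>0 and L[2]<40 else "-")
  print(v,*o)
E
```

```text
190 -44,22,-227 -35,19,-191 -34,19,-182 -33,20,-177 -33,21,-172 -20,17,-122 -10,13,-83 -11,15,-80 - -15,19,-87 -15,20,-83 -17,23,-86
191 -35,16,-189 -36,18,-187 -35,18,-182 -34,19,-175 -34,20,-170 -21,15,-120 -19,15,-106 -11,13,-74 -7,12,-55 - - -
192 -37,15,-189 -36,16,-182 -36,17,-179 -35,18,-172 -34,18,-164 -20,13,-108 -20,14,-106 -15,13,-82 -11,12,-63 -8,12,-47 - -
193 -37,13,-183 -36,14,-177 -37,16,-176 -36,16,-169 -21,10,-110 -19,10,-99 -14,9,-77 -15,11,-75 -10,10,-54 -11,11,-52 - -
194 -38,12,-181 -37,13,-174 -38,14,-173 -20,7,-106 -15,5,-81 -16,7,-80 -17,9,-81 -11,7,-53 -10,8,-45 -11,9,-43 - -
195 -38,10,-177 - -39,13,-172 -14,1,-77 -16,3,-78 -15,4,-72 -14,5,-63 -13,5,-53 -9,5,-35 - - -
196 -39,9,-172 -38,9,-166 -15,-2,-75 -15,-1,-71 -14,1,-65 -14,2,-61 -14,3,-55 -14,4,-51 -14,5,-45 - - -
197 -39,7,-168 -14,-5,-70 -15,-4,-70 -14,-3,-63 -15,-1,-60 -15,0,-54 -15,1,-52 -15,2,-47 -15,4,-43 - - -
198 -18,-7,-82 -15,-7,-66 -15,-6,-62 - -14,-4,-51 -15,-2,-48 -14,-2,-40 - - - - -
199 -11,-13,-49 -10,-12,-41 - -14,-7,-48 -14,-6,-44 -14,-5,-40 - - - - - -
200 - - - - - - - - - - - -
```

The true fingertips are about 34 mm short of the reported TCP. I'll open, go that much lower, and watch the force.

Call:
arm_command:
  rows:
    - [[0,0,0,0,0,0.3,-0.6],[0,0,0,0,0,0.6,-0.6],[0,0,0,0,0,0.8,-0.6],[0,0,0,0,0,0.8,-0.6],[0,0,0,0,0,0.8,-0.6],[0,0,0,0,0,0.8,-0.6],[0,0,0,0,0,0.8,-0.6],[0,0,0,0,0,0.7,-0.6],[0,0,0,0,0,0.4,-0.6],[0,0,0,0,0,0.3,-0.6],[0,0,0,0,0,0,-0.6]]

```text
t: 6.33
tcp_pos: [0.5218, 0.1947, -0.0194]
tcp_rot: [-180.0, 0.1, 35.1]
force: [-1.0, -0.9, 0.2]
gripper_width: 0.0683
finger_force: 0.0
```

Call:
arm_command:
  rows:
    - [[0,0,0,0,0,0.1,-0.3],[0,0,0,0,0,0.1,0],[0,0,0,0,0,0,0.1],[0,0,0,0,0,0,0.2]]

```text
t: 6.67
tcp_pos: [0.5229, 0.195, -0.0216]
tcp_rot: [180.0, -0.0, 35.1]
force: [-0.3, 0.2, 0.7]
gripper_width: 0.0338
finger_force: 0.0
```

Call:
arm_command:
  rows:
    - [[0,0,0,0,0,0,0.4],[0,0,0,0,0,0,0.7],[0,0,0,0,0,0,1],[0,0,0,0,0,0,1],[0,0,0,0,0,0,1],[0,0,0,0,0,0,1]]

```text
t: 7.17
tcp_pos: [0.523, 0.1949, -0.0213]
tcp_rot: [180.0, -0.0, 35.1]
force: [-1.1, -2.5, 7.1]
gripper_width: 0.0279
finger_force: 58.6
```

The grip is holding at 58 N. Lifting.

Call:
arm_command:
  rows:
    - [[0,0,0,0,0,-0.3,1],[0,0,0,0,0,-0.6,1],[0,0,0,0,0,-0.9,1],[0,0,0,0,0,-0.9,1],[0,0,0,0,0,-0.9,1],[0,0,0,0,0,-0.9,1],[0,0,0,0,0,-0.9,1],[0,0,0,0,0,-0.9,1],[0,0,0,0,0,-0.9,1],[0,0,0,0,0,-0.6,1],[0,0,0,0,0,-0.2,1],[0,0,0,0,0,0,1]]

```text
t: 8.17
tcp_pos: [0.523, 0.195, 0.1389]
tcp_rot: [180.0, -0.1, 35.1]
force: [-0.5, -0.0, -4.9]
gripper_width: 0.0278
finger_force: 60.3
```

```bash
cat > roll.py <<'E'
# held roll: two-view centre and axis, and its place in the tool frame
from h import *
import sys
def held(save=None):
    s=r.read_state();A=Ro.from_euler("xyz",s["tcp_rot"],degrees=True); guess=s["tcp_pos"]+A.apply([0,0,-.04]); obs=[]
    for n in("side","top"):
        p,D=eyes.grab_frame(n); np.savez(f"{n}{save or 'h'}.npz",p=p,d=D)
        f,cx,cy,R,t=cal(n); v,u=np.nonzero(D>0); z=D[v,u]
        W=(np.stack([(u-cx)/f*z,(v-cy)/f*z,z],1)-t)@R; L=A.inv().apply(W-guess)*1000
        hsv=cv2.cvtColor(p,cv2.COLOR_RGB2HSV)[v,u]
        k=(abs(L[:,0])<75)&(abs(L[:,1])<28)&(abs(L[:,2])<30)&(hsv[:,2]>85)&(hsv[:,0]<30)&(hsv[:,1]>15)&(hsv[:,1]<150)
        if k.sum()<15: print(n,"few",k.sum()); continue
        Lk=L[k]; print(n,k.sum(),"x %.0f..%.0f y %.0f..%.0f z %.0f..%.0f"%tuple(np.percentile(Lk,[1,99],axis=0).T.ravel()), "medy",np.median(Lk[:,1]).round(1),"slope x->z deg",np.degrees(np.polyfit(Lk[:,0],Lk[:,2],1)[0]).round(1),"x->y",np.degrees(np.polyfit(Lk[:,0],Lk[:,1],1)[0]).round(1))
    return s
held(); togo((.65,-.196,.17),(180,-30,16.1))
E
python3 roll.py
```

```text
side 515 x -50..49 y -15..11 z -18..5 medy -7.3 slope x->z deg -0.1 x->y -0.1
top 301 x -54..-6 y -15..13 z -18..1 medy 0.9 slope x->z deg -2.1 x->y 0.1
t 8.2667 tcp [0.5222 0.1948 0.1374] [-1.7998e+02  5.0000e-02  3.5060e+01] F [-0.2 -0.5 -4.4] w 0.0276 ff 60.31790256500244
turn units [-0.083  0.496  0.309] shift units now-frame [-5.99 19.67 -1.63] target-frame [ 1.44 20.55 -1.05]
```

Call:
arm_command:
  rows:
    - [[0,0,0,-0.1,0.3,0,1],[0,0,0,-0.32,0.9,0,1],[0,0,0,-0.32,0.9,0,1],[0,0,0,-0.32,0.9,0,1],[0,0,0,-0.32,0.9,0,1],[0,0,0,-0.32,0.9,0,1],[0,0,0,-0.32,0.9,0,1],[0,0,0,-0.32,0.9,0,1],[0,0,0,-0.32,0.9,0,1],[0,0,0,-0.32,0.9,0,1],[0,0,0,-0.32,0.9,0,1],[0,0,0,-0.32,0.9,0,1]]

```text
t: 9.27
tcp_pos: [0.5802, -0.015, 0.1369]
tcp_rot: [-179.9, 0.1, 35.1]
force: [0.1, -0.1, -5.0]
gripper_width: 0.0281
finger_force: 60.3
```

Call:
arm_command:
  rows:
    - [[0,0,0,-0.32,0.9,0,1],[0,0,0,-0.32,0.9,0,1],[0,0,0,-0.32,0.9,0,1],[0,0,0,-0.32,0.9,0,1],[0,0,0,-0.32,0.9,0,1],[0,0,0,-0.32,0.9,0,1],[0,0,0,-0.32,0.9,0,1],[0,0,0,-0.32,0.9,0,1],[0,0,0,-0.32,0.9,0,1],[0,0,0,-0.2,0.5,0,1],[0,0,0,-0.1,0.3,0,1]]

```text
t: 10.18
tcp_pos: [0.6306, -0.1975, 0.1373]
tcp_rot: [-180.0, 0.0, 35.0]
force: [-0.3, 0.1, -5.3]
gripper_width: 0.0278
finger_force: 60.3
```

Call:
arm_command:
  rows:
    - [[0,0,0.08,0,0,0,1],[0,0,0.08,0,0,0,1],[0,0,0.08,0,0,0,1],[0,0,0.076,0,0,0,1],[0,0.1,0,0,0,0,1],[0,0.1,0,0,0,0,1],[0,0.1,0,0,0,0,1],[0,0.1,0,0,0,0,1],[0,0.1,0,0,0,0,1],[0,0,0,0,0,0,1],[0,0,0,0,0,0,1]]

```text
t: 11.1
tcp_pos: [0.6297, -0.1947, 0.1371]
tcp_rot: [-179.7, -28.6, 16.0]
force: [1.1, -0.1, -4.8]
gripper_width: 0.0277
finger_force: 60.4
```

```bash
sed -i 's/^held();.*/held(); togo((.633,-.201,.078),(180,-30,16.1))/' roll.py; python3 roll.py
```

```text
side 357 x -47..51 y -24..15 z -26..9 medy -10.7 slope x->z deg -0.3 x->y 1.8
top 337 x -2..49 y -22..19 z -24..6 medy -1.8 slope x->z deg 5.1 x->y -0.4
t 11.2 tcp [ 0.6315 -0.1948  0.138 ] [-179.83  -28.64   16.18] F [ 0.9 -0.8 -4.3] w 0.0278 ff 60.40993809700012
turn units [-0.003  0.023  0.001] shift units now-frame [-1.45  0.33  2.62] target-frame [-1.51  0.32  2.59]
```

Call:
arm_command:
  rows:
    - [[0,0.023,0,-0.3,0.1,0.2,1],[0,0,0,-0.5,0.12,0.4,1],[0,0,0,-0.5,0.1,0.6,1],[0,0,0,-0.2,0,0.6,1],[0,0,0,0,0,0.6,1],[0,0,0,0,0,0.6,1],[0,0,0,0,0,0.5,1],[0,0,0,0,0,0.4,1],[0,0,0,0,0,0.3,1],[0,0,0,0,0,0.2,1],[0,0,0,0,0,0,1]]

```text
t: 12.12
tcp_pos: [0.6504, -0.1953, 0.0461]
tcp_rot: [-179.8, -30.1, 16.2]
force: [-1.6, -1.2, -4.7]
gripper_width: 0.0279
finger_force: 60.4
```

```bash
sed -i 's/^held();.*/held("5"); togo((.657,-.194,.0229),(180,-30,16.1))/' roll.py; python3 roll.py; python3 - <<'E'
from h import *
s,t=np.load("side5.npz")["p"],np.load("top5.npz")["p"]
cv2.imwrite("pics/c5.png",np.hstack([cv2.resize(a,(400,440),interpolation=cv2.INTER_CUBIC) for a in(s[120:230,190:290],t[105:215,220:320])])[:,:,::-1])
H=np.array([.6375,-.1996,.058]);u=np.array([.832,.240,.5]);n=np.array([-.480,-.139,.866])
for k in(-50,0,50):print(k,proj("side",H+u*k/1000),proj("side",H+u*(k+6)/1000+n*.02),proj("top",H+u*k/1000))
E
```

```text
side 302 x -52..52 y -22..18 z -25..19 medy -9.8 slope x->z deg -1.9 x->y 0.7
top 304 x -6..48 y -20..21 z -22..27 medy -1.5 slope x->z deg 3.1 x->y 1.6
t 12.2167 tcp [ 0.6502 -0.1956  0.0468] [-179.83  -30.15   16.17] F [ 0.7  0.3 -5.4] w 0.0274 ff 60.4324471950531
turn units [-0.004 -0.002  0.001] shift units now-frame [-0.3   0.02  1.21] target-frame [-0.3   0.02  1.21]
-50 [260.3840513  164.76626678] [262.13417358 160.1265285 ] [301.51465708 174.88337497]
0 [245.49268135 156.65202538] [247.06168061 151.84692284] [297.73751864 156.34774406]
50 [230.24689389 148.34466344] [231.62553493 143.36755587] [293.84962417 137.26859772]
```

View pics/c5.png

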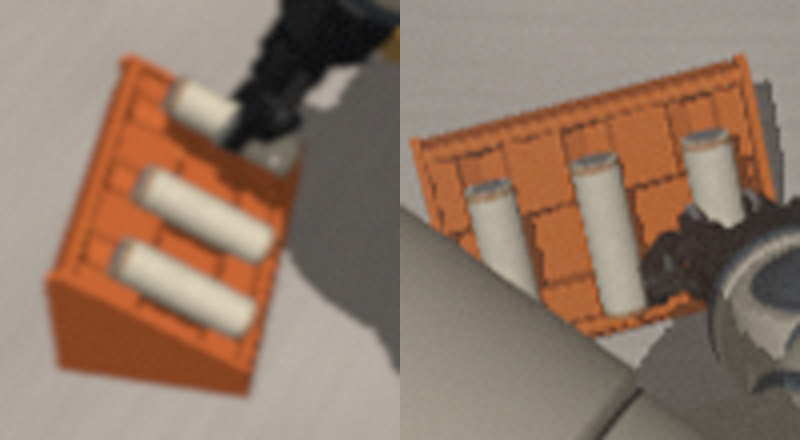

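```bash
cat > rel.py <<'E'
from h import *
from scipy.optimize import least_squares
import sys
tag=sys.argv[1]; pos=np.array(eval(sys.argv[2])); A=Ro.from_euler("xyz",(180,-30,16.1),degrees=True)
for n in("side","top"):
    z=np.load(f"{n}{tag}.npz"); D=z["d"];f,cx,cy,R,t=cal(n); v,u=np.nonzero(D>0); d=D[v,u]
    W=(np.stack([(u-cx)/f*d,(v-cy)/f*d,d],1)-t)@R; L=A.inv().apply(W-pos)*1000
    hsv=cv2.cvtColor(z["p"],cv2.COLOR_RGB2HSV)[v,u]; cr=(hsv[:,1]<90)&(hsv[:,2]>110)
    for nm,y0,zr in(("held",0,(-65,-22)),("b",-66,(-45,8)),("a",-132,(-45,8))):
        for sg in (1,-1):
            y0s=y0*sg
            if y0==0 and sg<0: continue
            k=cr&(abs(L[:,1]-y0s)<20)&(L[:,2]>zr[0])&(L[:,2]<zr[1])&(L[:,0]>16)&(L[:,0]<42)
            if k.sum()<25: continue
            q=least_squares(lambda c:np.hypot(L[k,1]-c[0],L[k,2]-c[1])-15,(y0s,L[k,2].min()+15),loss="soft_l1",f_scale=2)
            kk=cr&(abs(L[:,1]-y0s)<14)&(L[:,2]>zr[0])&(L[:,2]<zr[1]); print(n,nm,k.sum(),"y,z",q.x.round(1),"x range",np.percentile(L[kk,0],[1,99]).round(1))
E
python3 rel.py 5 "(.6502,-.1956,.0468)"
```

```text
side held 94 y,z [  0.1 -39.7] x range [-43.   51.3]
side b 94 y,z [-65.6 -16.1] x range [-108.1   46.8]
side a 101 y,z [-131.7  -16.2] x range [-163.7   45.6]
top held 127 y,z [ -0.7 -41.6] x range [-5.4 47.4]
top b 119 y,z [-66.1 -17.3] x range [-98.   42.7]
top a 122 y,z [-132.6  -17.3] x range [-26.3  42.8]
```

The held roll is 24 mm above its seat, about 5 mm up the slope, and within 0.5 mm sideways. Lowering it in small steps.

Call:
arm_command:
  rows:
    - [[0,0,0,0,0.02,0.2,1],[0,0,0,0,0,0.25,1],[0,0,0,0,0,0.2,1],[0,0,0,0,0,0.15,1],[0,0,0,0,0,0.1,1],[0,0,0,0,0,0.1,1],[0,0,0,0,0,0.05,1],[0,0,0,0,0,0,1],[0,0,0,0,0,0,1]]

```text
t: 12.97
tcp_pos: [0.6603, -0.1929, 0.0285]
tcp_rot: [-179.8, -30.1, 16.2]
force: [-0.8, -0.1, -4.9]
gripper_width: 0.0276
finger_force: 60.4
```

Call:
arm_command:
  rows:
    - [[0,0,0,0,0,0.05,1],[0,0,0,0,0,0.05,1],[0,0,0,0,0,0,1]]

```text
t: 13.22
tcp_pos: [0.6613, -0.1927, 0.0267]
tcp_rot: [-179.8, -30.1, 16.2]
force: [-0.3, -0.5, -4.6]
gripper_width: 0.0275
finger_force: 60.4
```

Call:
arm_command:
  rows:
    - [[0,0,0,0,0,0.05,1],[0,0,0,0,0,0,1]]

```text
t: 13.38
tcp_pos: [0.6618, -0.1925, 0.0258]
tcp_rot: [-179.8, -30.1, 16.2]
force: [0.0, 0.2, -5.6]
gripper_width: 0.0275
finger_force: 60.4
```

Call:
arm_command:
  rows:
    - [[0,0,0,0,0,0.05,1],[0,0,0,0,0,0,1]]

```text
t: 13.55
tcp_pos: [0.662, -0.1925, 0.0256]
tcp_rot: [-179.8, -30.2, 16.2]
force: [-10.0, -0.9, 9.1]
gripper_width: 0.0275
finger_force: 62.2
```

It has touched the channel floor with about 17 N square to the slope. Easing off and sliding down to the lip.

Call:
arm_command:
  rows:
    - [[0,0,0,-0.05,0,-0.03,1],[0,0,0,-0.07,0,0,1],[0,0,0,-0.05,0,0,1],[0,0,0,0,0,0,1]]

```text
t: 13.88
tcp_pos: [0.6591, -0.1932, 0.024]
tcp_rot: [-179.8, -30.2, 16.2]
force: [-2.8, 0.3, 2.9]
gripper_width: 0.0276
finger_force: 61.0
```

Call:
arm_command:
  rows:
    - [[0,0,0,-0.04,0,0,1],[0,0,0,0,0,0,1]]

```text
t: 14.05
tcp_pos: [0.6586, -0.1934, 0.0236]
tcp_rot: [-179.8, -30.2, 16.2]
force: [-2.3, 2.2, 4.3]
gripper_width: 0.028
finger_force: 61.1
```

Call:
arm_command:
  rows:
    - [[0,0,0,-0.04,0,0,1],[0,0,0,0,0,0,1]]

```text
t: 14.22
tcp_pos: [0.6585, -0.1934, 0.0236]
tcp_rot: [-179.8, -30.2, 16.2]
force: [1.8, 6.3, 6.5]
gripper_width: 0.0272
finger_force: 61.1
```

Call:
arm_command:
  rows:
    - [[0,0,0,-0.04,0,0,1],[0,0,0,0,0,0,1]]

```text
t: 14.38
tcp_pos: [0.6585, -0.1935, 0.0236]
tcp_rot: [-179.8, -30.3, 16.2]
force: [7.5, 8.3, 6.8]
gripper_width: 0.0278
finger_force: 61.0
```

```bash
sed -i 's/^held(.*/s=held("6"); togo((.657,-.194,.0229),(180,-30,16.1))/' roll.py; python3 roll.py|tail -2; python3 rel.py 6 "(.6585,-.1934,.0236)"
```

```text
t 14.4833 tcp [ 0.6585 -0.1935  0.0236] [-179.84  -30.26   16.2 ] F [8.3 9.1 8. ] w 0.0275 ff 60.9789776802063
turn units [-0.004 -0.004  0.001] shift units now-frame [-0.08  0.   -0.01] target-frame [-0.08  0.   -0.01]
side held 90 y,z [  0.8 -40.7] x range [-43.3  50.7]
top held 121 y,z [ -0.2 -41.8] x range [-5.6 47.3]
```

```bash
sed -i 's/(-45,8)/(-62,-22)/g' rel.py; python3 rel.py 6 "(.6585,-.1934,.0236)"
```

```text
side held 90 y,z [  0.8 -40.7] x range [-43.3  50.7]
side b 95 y,z [-65.8 -40.1] x range [-105.1   50.1]
side a 106 y,z [-131.   -40.2] x range [-149.5   49.9]
top held 121 y,z [ -0.2 -41.8] x range [-5.6 47.3]
top b 120 y,z [-66.5 -42. ] x range [-34.1  47.3]
```

The roll matches its neighbours in both height and upslope position, so it is down and against the lip. Now letting go with a small opening and backing straight out.

Call:
arm_command:
  rows:
    - [[0,0,0,0.03,0,0,0.4],[0,0,0,0,0,0,0.3],[0,0,0,0,0,0,0.2],[0,0,0,0,0,0,0.1],[0,0,0,0,0,0,0.1],[0,0,0,0,0,0,0.05],[0,0,0,0,0,0,0.05],[0,0,0,0,0,0,0.05]]

```text
t: 15.15
tcp_pos: [0.6576, -0.1938, 0.0229]
tcp_rot: [-179.8, -30.1, 16.2]
force: [-1.3, -0.3, 0.6]
gripper_width: 0.0401
finger_force: 0.0
```

Call:
arm_command:
  rows:
    - [[0,0,0,0,0,-0.1,0.05],[0,0,0,0,0,-0.2,0.05],[0,0,0,0,0,-0.3,0.05],[0,0,0,0,0,-0.5,0.05],[0,0,0,0,0,-0.8,0.05],[0,0,0,0,0,-1,0.05],[0,0,0,0,0,-1,0.05],[0,0,0,0,0,-1,0.05],[0,0,0,0,0,-1,0.05],[0,0,0,0,0,-1,0.05],[0,0,0,0,0,-0.5,0.05],[0,0,0,0,0,0,0.05]]

```text
t: 16.15
tcp_pos: [0.5862, -0.2159, 0.1533]
tcp_rot: [180.0, -30.2, 16.2]
force: [1.1, -0.7, 0.2]
gripper_width: 0.0407
finger_force: 0.0
```

```bash
python3 - <<'E'
from h import *
for n in("side","top"):
    p,d=eyes.grab_frame(n); np.savez(n+"7.npz",p=p,d=d)
E
python3 rel.py 7 "(.6576,-.1938,.0229)"; python3 -c "
from h import *
s=r.read_state();print(s['t'],s['tcp_pos'],s['force'].round(1))
s,t=np.load('side7.npz')['p'],np.load('top7.npz')['p']
cv2.imwrite('pics/fin.png',np.hstack([cv2.resize(a,(400,440),interpolation=cv2.INTER_CUBIC) for a in(s[80:240,160:340],t[95:215,200:320])])[:,:,::-1])"
```

```text
side held 88 y,z [ -0.3 -40. ] x range [-149.4   51.6]
side b 99 y,z [-66.  -40.6] x range [-142.1   51.7]
side a 103 y,z [-131.9  -40.5] x range [-151.8   51.3]
top held 120 y,z [ -1.  -41.7] x range [-138.5   48.3]
top b 120 y,z [-66.1 -41.8] x range [-145.7   48.5]
top a 123 y,z [-132.7  -42.2] x range [-153.    48.4]
16.25 [ 0.58643876 -0.21502174  0.15104446] [ 0.7 -0.4 -0.3]
```

View pics/fin.png

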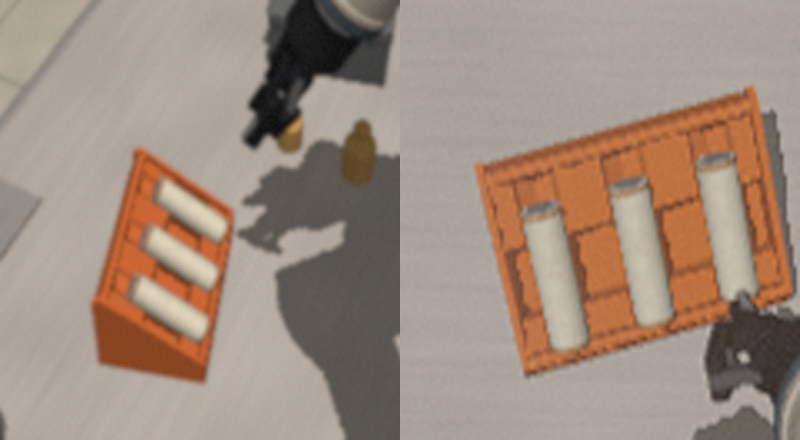

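The final view shows all three rolls level and aligned in the tray, with the new one at (190,210) in the left half. The gripper is clear of everything. Handing in.

```bash
python3 -c "
from station import r
print(r.hand_in())"
```

```text
the job is handed in; nothing more can be done
None
```

The coin roll is in the empty right-hand channel, down in its seat and against the lip. I let go only after that, moved the arm clear, and handed the job in at about 16 s. The first grasp closed on nothing because the real fingertips sit about 34 mm short of the reported TCP; I measured that, corrected for it, and the second grasp held.

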